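# Pin a spotlight's backplate in the assembly jig and lock it with the collar

## Task

The spotlight's red backplate lies part-way onto the raised black rails of the assembly jig: slide it along the rails up against the blue end stop and the blue side fence, so that its two holes lie over the pin and the post, then press it straight down (the rails sink with it and stay down) until it rests flush on the jig's grey base. Then thread the orange collar over the thick post, all the way home onto the plate, and let go. Leave the black gasket ring, the tools, the spray can and the meter where they are.

Things in the scene. Friction and masses are not known exactly. Their poses are not given: they have to be found in the camera images.
- jig: fixed assembly jig, grey base 20 mm high. Origin at table level; x = the way the plate slides in, y = to the left of that. Base spans x -120..90, y -95..95 mm. Blue end stop (face at x 80, 12 thick, 174 wide) and blue side fence (face at y 75, 12 thick, x -90..80), both up to z 74; open at -x and -y
- pin (a point): foot of the thin steel locating pin, 14 mm diameter, on the base's top at jig (-50, 0, 20) mm; 30 mm tall, the uppermost 13 mm tapered
- post (a point): foot of the thick steel post, 22 mm diameter, on the base's top at jig (40, 0, 20) mm; 38 mm tall, the uppermost 14 mm tapered
- rails (a joint): two black lift rails, one moving piece, along jig x from -112 to 78 mm, each 12 wide, centred at jig y +-45.5: 0 = raised (top at jig z 64, 6 mm over the post's tip), 0.0455 = right down in slots of the base. A steady downward push of 5 to 8 N on the plate moves them (stiffer when fast); they stay where left
- rail_top (a point): point midway between the rails, at jig (0, 0), at the height of the rails' upper face
- backplate: red painted aluminium plate, 160 (its x) x 150 (its y) x 8 mm, about 0.5 kg, with black vent slots along both sides; origin at the centre of its underside. Lies loose on the rails at the start, set back from the end stop, off the fence and a little turned. When located, its origin is over the jig's origin and the axes agree
- small_hole (a point): centre of the plate's small hole (17 mm, for the pin), on its underside, at plate (-50, 0, 0) mm
- large_hole (a point): centre of the plate's large hole (25 mm, for the post), on its underside, at plate (40, 0, 0) mm
- collar: orange plastic collar standing flat on the table: ring of 60 mm outside diameter, 26 mm bore, 24 mm high, 0.1 kg; origin at the centre of its underside, z along its axis
- collar_mid (a point): middle of the collar, on its axis at half height (12 mm above its origin)
- gasket: black rubber lens gasket lying flat, ring 90 mm outside, 68 mm inside, 12 mm high; origin at the centre of its underside; not wanted
- screwdriver: screwdriver with a red handle, 200 mm, lying; bystander
- pliers: pliers with a red and a yellow handle, 160 mm, lying; bystander
- spray: yellow spray can with a red cap, 48 mm diameter, 170 mm tall, standing; bystander
- meter: yellow multimeter, 130 x 70 x 38 mm, lying; bystander
There are look-alikes about, which are no part of the job. There is more than one size of the backplate; the one meant has the size given above. There is more than one size of the collar; the one meant has the size given above.

How it is judged:
By the outcome, as a careful person would: the job done as asked, in the order asked, and still so for the second after the job is handed in, with the robot touching nothing.
It also fails if it takes over 69 s, if anything falls off the work surface, if the arm or the gripper's body presses on something with over 40 N, if the wrist force passes 120 N, or if a joint passes its speed limit or range.

## Robot

A 7-joint arm with a two-finger parallel gripper is mounted at the origin on the work surface. World frame = base frame: x ahead of the robot, y to its left, z up, the work surface at z = 0. Lengths are in m, angles in rad, forces in N, time in s.
With the tool pointing down it reaches from about 0.4 to 0.875 m from the base axis. Payload 19.3 kg.
Tool frame: the origin (TCP) lies on the centre line of the jaws, within the pads' length; the fingertips stand 14 mm ahead of it and the grasp point (between the pads) lies 5 mm behind it; z points along the fingers, y is the line along which they close (so a half turn about z gives the same grasp; the last joint's range is limited). The gripper opens to 85 mm and grips with 20 to 120 N. Pads are 22 mm wide; open, the fingers measure 114 mm over their backs; the gripper's body (76 mm by 85 mm) begins 54 mm behind the grasp point. The pads swing forward as they close: fully open they stand 13 mm farther back than shut.
Start: joints at [1.261, 0.521, -0.036, 1.599, 0.021, 1.021, -0.113], TCP at [0.148, -0.607, 0.245] pointing down, gripper open.
Joint ranges: [-2.91, 2.91], [-0.3, 2.13], [-1.5, 1.42], [0.17, 2.43], [-1.26, 4.41], [0.16, 1.93], [-2.52, 2.52]. Speed limits (rad/s): [1.89, 1.89, 2.39, 2.39, 3.01, 3.01, 3.01].

## Interface

Orientations are given as [roll, pitch, yaw] about the fixed x, y, z axes, in that order (R = Rz(yaw) Ry(pitch) Rx(roll)).
In Python, from workcell import bot, grab_frame, regions_of gives the robot as it stands. The module is installed in compiled form; this text tells all that it offers.
- The arm moves only by the tool play_rows, never from a script. Its argument "plan" is a list of rows, each a list of 3 entries, a list of its own where there are three numbers: the shift along the tool's x, y, z in units of 2.5 cm (1.0 is 2.5 cm), then the turn, a rotation vector about the tool's x, y, z in units of 0.15 rad (1.0 is 0.15 rad), then the closure, from -1 (fully open) to 1 (shut). In form: [[[tx, ty, tz], [rx, ry, rz], jaw], ...]. A call has 1 to 20 rows; each row shifts and turns the commanded pose from where the row before left it, along the tool's axes as they then stand; what a row does not reach is not made up. A row lasts 1/8 s, in which the tool goes at most 62.5 mm and 10.7 degrees, less where a joint would pass 70% of its speed; a pose out of reach is approached as far as the arm can. A call with a number of a shift or a turn outside -1 to 1 is refused whole. A call with a gripper value outside its range is refused whole. The fingers move at their own pace and stop on an object; "newtons" is the grip in N (left out, the last holds). Time passes only in rows, so rows that do not move let the fingers close. It gives the time, the measured TCP pose, the force, the opening and the grip force at its end, in the units of the state.
- bot.observe(): the state, without advancing time (a new reading comes with each control period).
- grab_frame(name): name is "scene" or "top" or "wrist"; returns a dict with "pixels" (400x640x3 uint8, red, green, blue), "depth" (400x640 float32, m along the optical axis (not along the pixel's ray), 0 where there is no reading), "camera_matrix" (3x3 intrinsics, pixels), "R" (3x3) and "t" (3): a world point X has camera coordinates R X + t. Camera axes: x right, y down, z forward; pixel columns grow to the right and rows downward; lengths in m; the calibration is good to about 2 mm. A picture is of the moment at which its call begins.
- bot.job_done(): hands the job in; it is judged then, once.
Trained networks look in the newest picture that a camera, given by its name, has taken for a name from the list of things; names that differ only in an ending like _2 or _b are one class to them, and where a whole thing is asked for, a point or a joint stands for the part that bears it (a point fixed in the world has none). Each returns a list of dicts, best first, with "p" (0 to 1); they miss things now and then, are a little off and sometimes report something else, mostly with a low value. They report only what shows in the picture. A call takes as long as a camera call. They do not tell look-alikes from the thing itself.
- regions_of(thing, camera): "mask" (400x640 bool, what is visible of it) and "box" ([left, top, right, bottom] in pixels, round what is visible of it).
The state is a dict: "clock": time; "qpos": joint angles; "qd": joint speeds; "joint_efforts": joint torques, N m; "position": TCP position; "tool_rot": TCP orientation; "force": force on the tool from outside, world axes, zero at the start; "moment": the same for the moment, N m; "grip_width": finger opening in m; "finger_force": force on a finger pad.
Only numpy, scipy, OpenCV 4.12 (cv2) and the standard library are available. Lean on these libraries where they do the work, as an engineer would, in place of code of your own. Each camera call takes 0.05 s, during which the arm holds its last target. There are 200 camera calls.

## Working session

There is one attempt and no reset: what is moved stays moved. The work goes in short steps, Python scripts to look and compute and a tool call to move; the robot and the scene stay as the last step left them, time stands still between calls to the robot, and variables do not carry over. Pictures are saved under pics/ and viewed, at most 10 in all, crops included, and the job is handed in when it is done.

Besides the shell and the picture viewer there is one more tool, called after "Emit:" by a JSON object that holds its "op" and its "data". play_rows: Moves the arm, as the interface text tells. Its arguments: {"type":"object","properties":{"plan":{"type":"array"},"newtons":{"type":"number"}},"required":["plan"]}

```bash
mkdir -p pics; cat > h.py <<'E'
import numpy as np, cv2
from workcell import bot, grab_frame, regions_of
def cloud(f):
    K=f["camera_matrix"];d=f["depth"];v,u=np.mgrid[0:400,0:640]
    c=np.stack([(u-K[0,2])/K[0,0]*d,(v-K[1,2])/K[1,1]*d,d],-1)
    w=(c-f["t"])@f["R"]; w[d==0]=np.nan
    return w
def save(f,n): cv2.imwrite("pics/"+n,f["pixels"][...,::-1])
E
python3 - <<'E'
from h import *
print({k:np.round(v,3) for k,v in bot.observe().items()})
for c in ["scene","top"]:
    f=grab_frame(c); save(f,c+"0.png"); w=cloud(f)
    print(c,"cam pos",-f["R"].T@f["t"])
    for t in ["jig","backplate","collar","gasket","rails"]:
        for r in regions_of(t,c):
            p=w[r["mask"]]; p=p[~np.isnan(p[:,0])]
            print(t,round(r["p"],2),np.round(r["box"]),len(p),np.round(np.median(p,0),3),np.round(np.percentile(p,2,axis=0),3),np.round(np.percentile(p,98,axis=0),3))
E
```

```text
{'clock': np.float64(0.0), 'qpos': array([ 1.261,  0.522, -0.036,  1.6  ,  0.021,  1.021, -0.113]), 'qd': array([-0.001, -0.   ,  0.002, -0.001,  0.   ,  0.002,  0.001]), 'joint_efforts': array([ 1.0000e-03, -9.2713e+01,  1.9800e+00, -3.6994e+01,  1.8000e-02,
        8.0000e-03, -0.0000e+00]), 'position': array([ 0.148, -0.607,  0.245]), 'tool_rot': array([-3.14,  0.  ,  0.24]), 'force': array([ 0.32 , -0.941, -0.206]), 'moment': array([-0.003,  0.052,  0.006]), 'finger_force': np.float64(0.0), 'grip_width': np.float64(0.085)}
scene cam pos [1.16769421 0.53346279 0.9677282 ]
jig 0.82 [212. 187. 329. 266.] 4103 [0.668 0.008 0.039] [ 0.522 -0.131  0.003] [0.723 0.055 0.077]
backplate 0.97 [288. 145. 326. 175.] 1023 [ 0.387 -0.095  0.007] [ 0.326 -0.153  0.002] [ 0.441 -0.037  0.011]
backplate 0.9 [227. 155. 314. 226.] 3078 [ 0.582 -0.061  0.073] [ 0.499 -0.138  0.065] [0.657 0.008 0.077]
backplate 0.47 [205.  86. 229. 123.] 313 [ 0.376 -0.455  0.016] [ 0.312 -0.529  0.008] [ 0.417 -0.393  0.021]
collar 0.79 [387. 232. 413. 257.] 526 [0.496 0.265 0.024] [0.466 0.237 0.003] [0.521 0.292 
[... 589 characters left out ...]
. 206.] 2145 [ 0.575 -0.068  0.071] [ 0.499 -0.141  0.019] [0.655 0.005 0.076]
backplate 0.59 [323. 214. 365. 260.] 1012 [ 0.384 -0.098  0.005] [ 0.324 -0.158 -0.002] [ 0.442 -0.04   0.01 ]
collar 0.55 [301. 144. 334. 156.] 58 [ 0.685 -0.089  0.062] [ 0.665 -0.098  0.058] [0.701 0.003 0.066]
collar 0.49 [226. 213. 243. 228.] 165 [0.493 0.258 0.023] [0.465 0.233 0.017] [0.517 0.283 0.028]
collar 0.49 [218. 190. 233. 206.] 101 [0.573 0.283 0.015] [ 0.556  0.266 -0.001] [0.591 0.301 0.021]
gasket 0.62 [387. 186. 411. 212.] 281 [ 0.483 -0.297  0.01 ] [ 0.44  -0.343 -0.002] [ 0.523 -0.256  0.016]
rails 0.53 [300. 142. 331. 160.] 73 [ 0.685 -0.088  0.062] [ 0.664 -0.098  0.058] [0.703 0.003 0.068]
```

```bash
python3 - <<'E'
import cv2
a=cv2.imread("pics/scene0.png");b=cv2.imread("pics/top0.png")
x=cv2.resize(a[70:310,170:450],(700,600),interpolation=cv2.INTER_CUBIC)
cv2.imwrite("pics/a.png",x)
cv2.imwrite("pics/b.png",cv2.resize(b[110:290,200:440],(800,600),interpolation=cv2.INTER_CUBIC))
E
```

```text
(no output)
```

View pics/a.png

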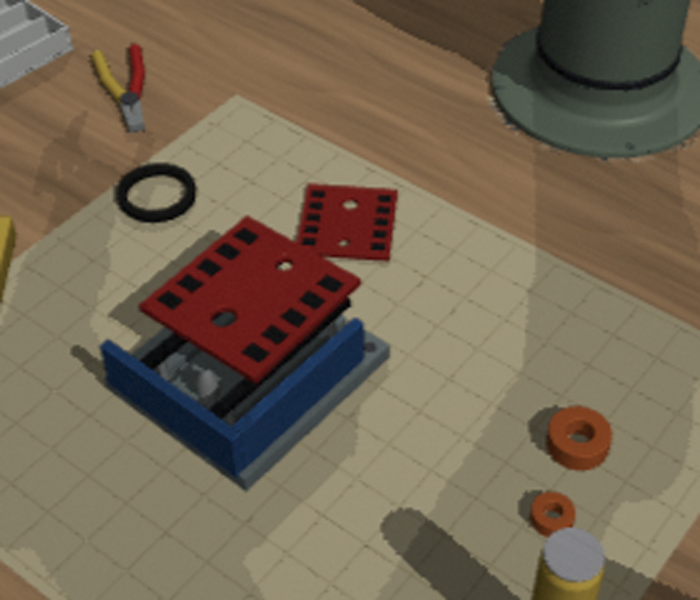

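View pics/b.png

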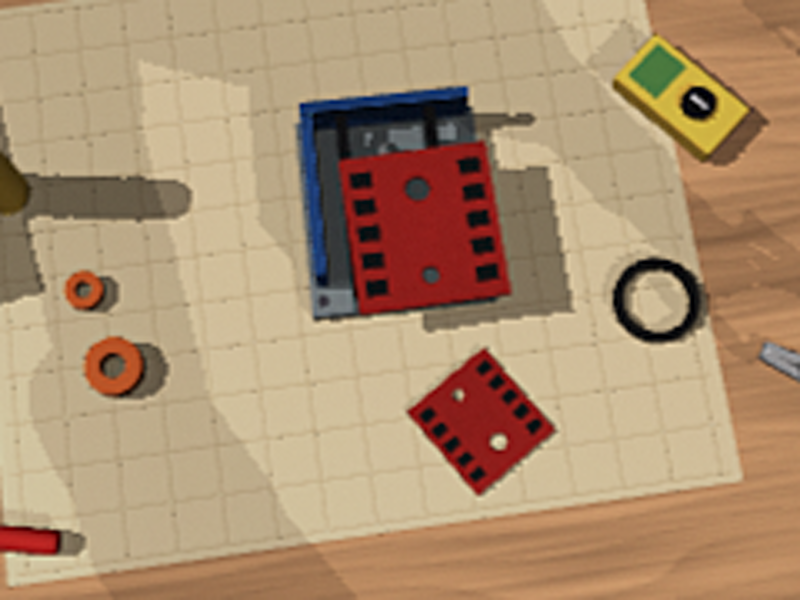

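Plate lies on the rails, set back from the stop and off the fence. The small red plate and the small collar (scene crop ~550,512) are the look-alikes; the big collar is at ~(580,437). Next I measure the jig and plate accurately.

```bash
cat >> h.py <<'E'
from scipy.optimize import least_squares, minimize
def hsv(f): return cv2.cvtColor(f["pixels"],cv2.COLOR_RGB2HSV)
def blue(f):
    h=hsv(f); return (abs(h[...,0].astype(int)-110)<14)&(h[...,1]>120)
def red(f):
    h=hsv(f); return ((h[...,0]<5)|(h[...,0]>174))&(h[...,1]>140)
def jigfit(P,x0):
    # P: Nx2 points on tops of the blue walls (centre lines: x=86 y -87..87 ; y=81 x -90..92)
    def cost(q):
        c,s=np.cos(q[2]),np.sin(q[2]); d=P-q[:2]; X=c*d[:,0]+s*d[:,1]; Y=-s*d[:,0]+c*d[:,1]
        def box(x0,x1,y0,y1): return np.hypot(np.maximum(0,np.maximum(x0-X,X-x1)),np.maximum(0,np.maximum(y0-Y,Y-y1)))+0.02*np.hypot(X-np.clip(X,(x0+x1)/2-.08*(x1-x0>.1),(x0+x1)/2+.08*(x1-x0>.1)),Y-np.clip(Y,(y0+y1)/2-.08*(y1-y0>.1),(y0+y1)/2+.08*(y1-y0>.1)))
        e=np.minimum(box(.08,.092,-.087,.087),box(-.09,.092,.075,.087))
        return np.minimum(e,.006)
    best=min((least_squares(cost,[x0[0]+a,x0[1]+b,x0[2]+g]) for a in(-.01,0,.01) for b in(-.01,0,.01) for g in(-.05,0,.05)),key=lambda r:r.cost)
    return best.x,np.sqrt(2*best.cost/len(P))
def rect(f,w,lo,hi,near):
    m=red(f)&(w[...,2]>lo)&(w[...,2]<hi)&(np.hypot(w[...,0]-near[0],w[...,1]-near[1])<.14)
    P=w[m]; r=cv2.minAreaRect((P[:,:2]*1000).astype(np.float32)); return r,np.median(P[:,2]),len(P)
E
python3 - <<'E'
from h import *
for c in ["scene","top"]:
    f=grab_frame(c); w=cloud(f)
    z=w[...,2]; m=blue(f)&(z>.068)&(z<.082)&(abs(w[...,0]-.62)<.2)
    P=w[m][:,:2]; print(c,len(P),np.round(jigfit(P,[.62,-.03,.05]),4) if 0 else jigfit(P,[.61,-.04,.06]), np.percentile(w[blue(f)][:,2],[90,98]))
    print(rect(f,w,.062,.085,(.58,-.065)))
    r=[r for r in regions_of("collar",c)]
    for q in r[:3]:
        p=w[q["mask"]]; p=p[~np.isnan(p[:,0])]; p=p[(p[:,2]>np.percentile(p[:,2],90)-.006)]
        print("collar",cv2.minEnclosingCircle((p[:,:2]*1000).astype(np.float32)),np.median(p,0))
E
```

```text
scene 763 (array([ 0.62991377, -0.04210271, -0.03450762]), np.float64(0.0002752692477147088)) [nan nan]
(((577.5410766601562, -64.8575439453125), (152.58604431152344, 164.43763732910156), 89.79058074951172), np.float64(0.07331094305595029), 2692)
collar ((491.4190673828125, 263.6864318847656), 30.429302215576172) [0.49345267 0.26436573 0.02531645]
collar ((624.1300048828125, 307.36474609375), 71.36920166015625) [0.5775165  0.2873339  0.01728849]
collar ((578.030029296875, -66.34581756591797), 106.70793914794922) [ 0.58168648 -0.06098137  0.07356046]
top 353 (array([ 0.62792198, -0.04463012, -0.03453209]), np.float64(0.0011111655409670102)) [0.19717596 0.54166557]
(((580.5010375976562, -66.54988098144531), (167.1443634033203, 150.83181762695312), 0.17002689838409424), np.float64(0.07114480807277605), 1822)
collar ((574.3184814453125, 284.43994140625), 18.598276138305664) [0.5718665  0.28072661 0.01476226]
collar ((490.08612060546875, 259.86004638671875), 30.031513214111328) [0.48909898 0.25988394 0.02306239]
```

Emit:
{"op": "play_rows", "data": {"plan": [[[0,0,0],[0,0,0],1]]}}

```text
clock: 0.92
position: [0.1484, -0.6071, 0.2453]
tool_rot: [-3.142, 0.0, 0.24]
force: [-0.1, 0.0, -0.6]
grip_width: 0.0698
finger_force: 0.0
```

Emit:
{"op": "play_rows", "data": {"plan": [[[0.5,-0.93,0],[0,0,1],1],[[0.5,-0.93,0],[0,0,0.83],1],[[0.5,-0.93,0],[0,0,0],1],[[0.5,-0.93,0],[0,0,0],1],[[0.5,-0.93,0],[0,0,0],1],[[0.5,-0.93,0],[0,0,0],1],[[0.5,-0.93,0],[0,0,0],1],[[0.5,-0.93,0],[0,0,0],1],[[0.5,-0.93,0],[0,0,0],1],[[0.5,-0.93,0],[0,0,0],1],[[0.5,-0.93,0],[0,0,0],1],[[0.5,-0.93,0],[0,0,0],1],[[0.5,-0.93,0],[0,0,0],1],[[0.5,-0.93,0],[0,0,0],1],[[0.5,-0.93,0],[0,0,0],1],[[0.5,-0.93,0],[0,0,0],1],[[0.5,-0.93,0],[0,0,0],1],[[0.5,-0.93,0],[0,0,0],1]]}}

```text
clock: 3.18
position: [0.3786, -0.1917, 0.2455]
tool_rot: [3.141, -0.0, -0.035]
force: [-0.2, 0.9, 0.6]
grip_width: -0.0
finger_force: 0.0
```

```bash
cat >> h.py <<'E'
J=np.array([.629,-.0433,-.0345])
def Rz(a): return np.array([[np.cos(a),-np.sin(a)],[np.sin(a),np.cos(a)]])
def go(jx,jy,z,yaw=None,world=False,J=J):
    o=bot.observe(); r,p,y=o["tool_rot"]; yaw=J[2] if yaw is None else yaw
    T=np.array([jx,jy]) if world else J[:2]+Rz(J[2])@np.array([jx,jy])/1000
    R=cv2.Rodrigues(np.array([0,0,y]))[0]@cv2.Rodrigues(np.array([0,p,0]))[0]@cv2.Rodrigues(np.array([r,0.,0]))[0]
    d=np.append(T,z)-o["position"]
    print("target",np.round(np.append(T,z),4),"units in current tool axes",np.round(R.T@d/.025,2),"rz units",round((y-yaw)/.15,2),"now",np.round(o["position"],4),"yaw",round(y,4),"jig",np.round(Rz(J[2]).T@(o["position"][:2]-J[:2])*1000,1))
E
python3 - <<'E'
from h import *
go(-160,-22,.064)
f=grab_frame("wrist"); save(f,"w1.png"); print(-f["R"].T@f["t"])
E
```

```text
target [ 0.4683 -0.0598  0.064 ] units in current tool axes [ 3.4  -5.4   7.26] rz units -0.0 now [ 0.3786 -0.1917  0.2455] yaw -0.0348 jig [-245.1 -157. ]
[ 0.44459541 -0.19366997  0.37343647]
```

Emit:
{"op": "play_rows", "data": {"plan": [[[0.57,-0.9,0.6],[0,0,0],1],[[0.57,-0.9,0.6],[0,0,0],1],[[0.57,-0.9,0.6],[0,0,0],1],[[0.57,-0.9,0.6],[0,0,0],1],[[0.56,-0.9,0.6],[0,0,0],1],[[0.56,-0.9,0.6],[0,0,0],1],[[0,0,0.9],[0,0,0],1],[[0,0,0.9],[0,0,0],1],[[0,0,0.9],[0,0,0],1],[[0,0,0.96],[0,0,0],1],[[0,0,0],[0,0,0],1]]}}

```text
clock: 4.6
position: [0.4671, -0.0605, 0.0628]
tool_rot: [-3.142, 0.003, -0.035]
force: [-0.3, -0.1, 0.2]
grip_width: -0.0
finger_force: 0.0
```

```bash
python3 - <<'E'
from h import *
go(-91,-22,.064)
E
```

```text
target [ 0.5373 -0.0621  0.064 ] units in current tool axes [ 2.81 -0.03 -0.05] rz units -0.0 now [ 0.4671 -0.0605  0.0628] yaw -0.0345 jig [-161.2  -22.7]
```

Emit:
{"op": "play_rows", "data": {"plan": [[[0.4,0,0],[0,0,0],1],[[0.3,0,0],[0,0,0],1],[[0.2,0,0],[0,0,0],1],[[0.2,0,0],[0,0,0],1],[[0.2,0,0],[0,0,0],1],[[0.2,0,0],[0,0,0],1],[[0.2,0,0],[0,0,0],1],[[0.2,0,0],[0,0,0],1],[[0.2,0,0],[0,0,0],1],[[0.2,0,0],[0,0,0],1],[[0.15,0,0],[0,0,0],1]]}}

```text
clock: 5.98
position: [0.5288, -0.0628, 0.0641]
tool_rot: [3.141, 0.001, -0.035]
force: [-5.6, -0.7, 4.4]
grip_width: -0.0
finger_force: 3.0
```

```bash
python3 - <<'E'
from h import *
go(-91,-22,.064); o=bot.observe(); print(o["force"])
f=grab_frame("scene"); w=cloud(f); print(rect(f,w,.062,.085,(.6,-.065)))
x=cv2.resize(f["pixels"][130:280,200:400,::-1],(800,600),interpolation=cv2.INTER_CUBIC); cv2.imwrite("pics/s2.png",x)
E
```

```text
target [ 0.5373 -0.0621  0.064 ] units in current tool axes [ 0.34 -0.04  0.  ] rz units -0.0 now [ 0.5288 -0.0628  0.0641] yaw -0.0349 jig [-99.5 -22.9]
[-5.57143071 -0.71531237  4.38093194]
(((615.1710815429688, -65.3790283203125), (170.32052612304688, 151.87994384765625), 1.4136615991592407), np.float64(0.07263838281770228), 2837)
```

View pics/s2.png

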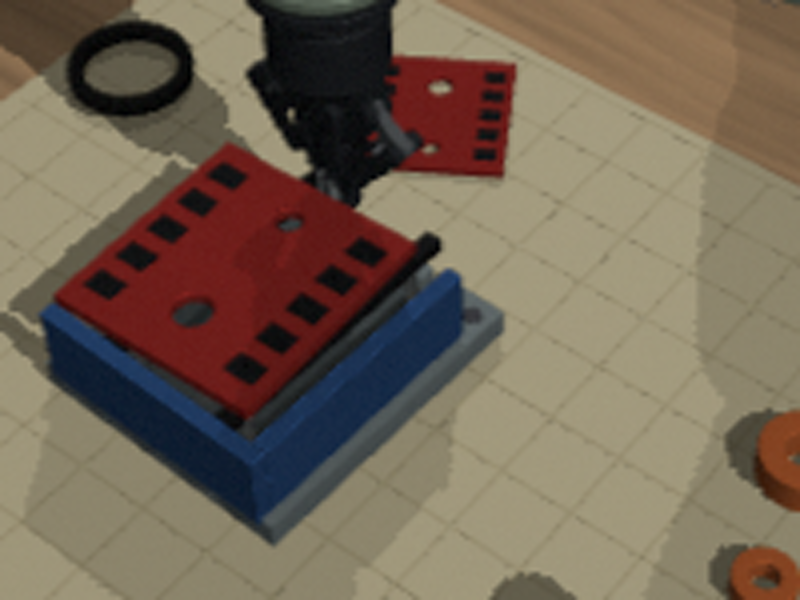

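The plate is close to the end stop but not against it yet (front edge from 50,300 to 245,415, with a gap). I'll keep pushing.

Emit:
{"op": "play_rows", "data": {"plan": [[[0.1,0,0],[0,0,0],1],[[0.1,0,0],[0,0,0],1],[[0.1,0,0],[0,0,0],1],[[0,0,0],[0,0,0],1]]}}

```text
clock: 6.52
position: [0.5341, -0.0628, 0.0634]
tool_rot: [3.141, 0.005, -0.035]
force: [-15.8, 2.6, 5.8]
grip_width: -0.0002
finger_force: 7.8
```

Emit:
{"op": "play_rows", "data": {"plan": [[[-0.8,0,-0.2],[0,0,0],1],[[0,0,-1],[0,0,0],1],[[0,0,-1],[0,0,0],1],[[0.9,0.86,0],[0,0,0],1],[[0.9,0.86,0],[0,0,0],1],[[0.9,0.86,0],[0,0,0],1],[[0.9,0.86,0],[0,0,0],1],[[0.9,0.86,0],[0,0,0],1],[[0,0,1],[0,0,0],1],[[0,0,1],[0,0,0],1],[[0,0,0.1],[0,0,0],1]]}}

```text
clock: 7.9
position: [0.6246, -0.1734, 0.0651]
tool_rot: [-3.141, 0.002, -0.035]
force: [-0.2, -0.7, 0.6]
grip_width: -0.0003
finger_force: 0.0
```

```bash
python3 - <<'E'
from h import *
go(0,-90,.064); o=bot.observe(); print(o["force"])
for c in ["scene","top"]:
    f=grab_frame(c); w=cloud(f); print(rect(f,w,.062,.085,(.62,-.065)))
E
```

```text
target [ 0.6259 -0.1332  0.064 ] units in current tool axes [-0.   -1.61  0.05] rz units -0.0 now [ 0.6246 -0.1734  0.0651] yaw -0.0347 jig [ 1.000e-01 -1.301e+02]
[-0.22085463 -0.69923465  0.58086163]
(((623.4815673828125, -63.460716247558594), (163.561767578125, 154.25787353515625), 1.2743520736694336), np.float64(0.0718251036817645), 2797)
(((625.5540771484375, -65.8502197265625), (165.86575317382812, 149.84339904785156), 1.5964981317520142), np.float64(0.06962780412748198), 1722)
```

Emit:
{"op": "play_rows", "data": {"plan": [[[0,-0.3,0],[0,0,0],1],[[0,-0.2,0],[0,0,0],1],[[0,-0.2,0],[0,0,0],1],[[0,-0.2,0],[0,0,0],1],[[0,-0.2,0],[0,0,0],1],[[0,-0.2,0],[0,0,0],1],[[0,-0.15,0],[0,0,0],1]]}}

```text
clock: 8.88
position: [0.6262, -0.1383, 0.0666]
tool_rot: [3.14, 0.0, -0.036]
force: [-2.0, -8.1, 4.1]
grip_width: -0.0001
finger_force: 3.5
```

Emit:
{"op": "play_rows", "data": {"plan": [[[0,-0.1,0],[0,0,0],1],[[0,-0.1,0],[0,0,0],1],[[0,-0.1,0.05],[0,0,0],1],[[0,0,0],[0,0,0],1]]}}

```text
clock: 9.38
position: [0.6258, -0.1336, 0.0652]
tool_rot: [3.137, 0.001, -0.037]
force: [-5.4, -19.1, 3.6]
grip_width: -0.0001
finger_force: 9.2
```

```bash
python3 - <<'E'
from h import *
go(0,-90,.064); o=bot.observe(); print(o["force"])
for c in ["scene","top"]:
    f=grab_frame(c); w=cloud(f); print(rect(f,w,.062,.085,(.62,-.065)))
    z=w[...,2]; m=blue(f)&(z>.068)&(z<.082)&(abs(w[...,0]-.62)<.2)
    print(jigfit(w[m][:,:2],[.625,-.044,-.03]))
E
```

```text
target [ 0.6259 -0.1332  0.064 ] units in current tool axes [ 0.   -0.01  0.05] rz units -0.02 now [ 0.6258 -0.1336  0.0652] yaw -0.0373 jig [ -0.1 -90.4]
[ -5.41127195 -19.0935811    3.58007985]
(((623.574951171875, -45.49256896972656), (153.5399627685547, 166.20443725585938), 89.83238983154297), np.float64(0.07108161807354747), 2721)
(array([ 0.62976265, -0.04155312, -0.0370532 ]), np.float64(0.00017929264001781417))
(((628.438720703125, -46.13105773925781), (165.1828155517578, 147.79006958007812), 0.10850595682859421), np.float64(0.06868705706721721), 1559)
(array([ 0.62839853, -0.04444254, -0.02746762]), np.float64(0.0009167527470619185))
```

Emit:
{"op": "play_rows", "data": {"plan": [[[0,0.8,-0.2],[0,0,0],1],[[0,0,-1],[0,0,0],1],[[0,0,-1],[0,0,0],1],[[-0.92,-0.88,0],[0,0,0],1],[[-0.92,-0.88,0],[0,0,0],1],[[-0.92,-0.88,0],[0,0,0],1],[[-0.92,-0.88,0],[0,0,0],1],[[-0.92,-0.88,0],[0,0,0],1],[[0,0,1],[0,0,0],1],[[0,0,1],[0,0,0],1],[[0,0,0.2],[0,0,0],1],[[0.3,0,0],[0,0,0],1],[[0.2,0,0],[0,0,0],1],[[0.1,0,0],[0,0,0],1],[[0.1,0,0],[0,0,0],1]]}}

```text
clock: 11.35
position: [0.5328, -0.0365, 0.0654]
tool_rot: [-3.142, -0.0, -0.035]
force: [-0.0, 1.4, 0.4]
grip_width: -0.0003
finger_force: 0.0
```

```bash
python3 - <<'E'
from h import *
go(-91,0,.064); o=bot.observe(); print(o["force"])
E
```

```text
target [ 0.5381 -0.0402  0.064 ] units in current tool axes [0.22 0.14 0.05] rz units -0.0 now [ 0.5328 -0.0365  0.0654] yaw -0.0348 jig [-96.4   3.4]
[-0.01196933  1.43746957  0.40595773]
```

Emit:
{"op": "play_rows", "data": {"plan": [[[0.1,0,0],[0,0,0],1],[[0.1,0,0],[0,0,0],1],[[0.1,0,0],[0,0,0],1],[[0.1,0,0],[0,0,0],1],[[0,0,0],[0,0,0],1]]}}

```text
clock: 11.98
position: [0.5378, -0.0361, 0.0637]
tool_rot: [3.141, 0.01, -0.034]
force: [-24.2, 5.5, 6.0]
grip_width: 0.0003
finger_force: 12.3
```

Emit:
{"op": "play_rows", "data": {"plan": [[[-0.7,0,-0.2],[0,0,0],1],[[0,0,-1],[0,0,0],1],[[0,0,-1],[0,0,0],1],[[0.6,0,-1],[0,0,0],1],[[0.6,0,-1],[0,0,0],1],[[0.8,0,-1],[0,0,0],1],[[0,0,0],[0,0,0],1]]}}

```text
clock: 12.85
position: [0.5767, -0.0379, 0.1966]
tool_rot: [-3.141, -0.003, -0.035]
force: [-1.0, 0.3, -0.5]
grip_width: 0.0003
finger_force: 0.0
```

```bash
python3 - <<'E'
from h import *
go(0,0,.09)
f=grab_frame("wrist"); w=cloud(f); save(f,"w2.png")
z=w[...,2]; m=blue(f)&(z>.068)&(z<.082)
print(rect(f,w,.062,.085,(.62,-.04)),m.sum(),jigfit(w[m][:,:2],[.629,-.043,-.0345]))
E
```

```text
target [ 0.629  -0.0433  0.09  ] units in current tool axes [2.09 0.14 4.27] rz units -0.0 now [ 0.5767 -0.0379  0.1966] yaw -0.0349 jig [-52.5   3.6]
(((627.768798828125, -44.456138610839844), (151.8043670654297, 161.0605010986328), 89.41809844970703), np.float64(0.0668016067490266), 25101) 6431 (array([ 0.62881748, -0.04328922, -0.03559529]), np.float64(7.35314202585353e-05))
```

View pics/w2.png

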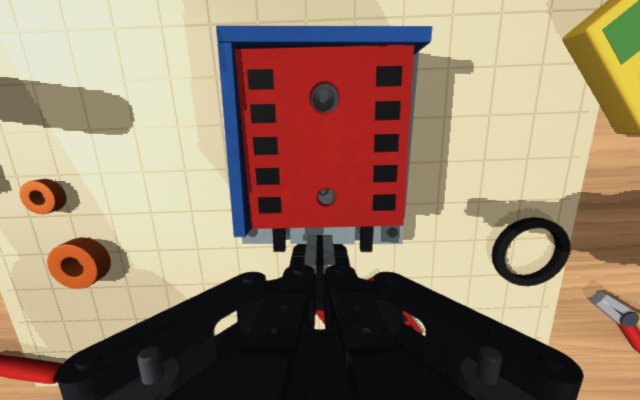

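The wrist view shows the post in the large hole (323,97) and the pin in the small one (326,197). There may be a slight residual turn, so I'll measure the edges in jig coordinates.

```bash
cat >> h.py <<'E'
def edges(f,J,ztop):
    K=f["camera_matrix"]; m=red(f).astype(np.uint8)
    n,l,st,_=cv2.connectedComponentsWithStats(m); m=(l==1+np.argmax(st[1:,4])).astype(np.uint8)
    v,u=np.nonzero(m); ray=np.stack([(u-K[0,2])/K[0,0],(v-K[1,2])/K[1,1],np.ones(len(u))],-1)@f["R"]
    C=-f["R"].T@f["t"]; s=(ztop-C[2])/ray[:,2]; P=(C+ray*s[:,None])[:,:2]
    Q=(P-J[:2])@Rz(J[2])*1000
    for n,a,b in(("x+",0,1),("x-",0,-1),("y+",1,1),("y-",1,-1)):
        o=[];t=[]
        for k in range(-60,61,5):
            s=Q[abs(Q[:,1-a]-k)<1.5]
            if len(s): o.append((np.percentile(s[:,a]*b,99.5))*b); t.append(k)
        o=np.array(o);t=np.array(t);k=np.polyfit(t,o,1); g=abs(o-np.polyval(k,t))<2; k=np.polyfit(t[g],o[g],1)
        print(n,"at 0: %.1f slope %.4f n%d"%(k[1],k[0],g.sum()))
E
python3 - <<'E'
from h import *
f=grab_frame("wrist"); edges(f,np.array([.6288,-.0433,-.0356]),.070)
w=cloud(f);Q=(w[...,:2]-[.6288,-.0433])@Rz(-.0356)*1000
for X,Y in((65,60),(65,-60),(-65,60),(-65,-60),(0,0)):
    s=(np.hypot(Q[...,0]-X,Q[...,1]-Y)<6)&red(f); print(X,Y,np.median(w[s][:,2]))
s=blue(f)&(w[...,2]>.06); print("wall",np.median(w[s][:,2]))
E
```

```text
x+ at 0: 77.7 slope -0.0209 n25
x- at 0: -79.0 slope -0.0240 n25
y+ at 0: 72.0 slope 0.0251 n25
y- at 0: -74.9 slope 0.0243 n25
65 60 0.06677151337068213
65 -60 0.06698702245802376
-65 60 0.06715285725262193
-65 -60 0.06678535516799973
0 0 0.06681670557102522
wall 0.07317665610869777
```

The plate is turned +0.024 rad against the jig. I'll push the rear of its -y edge toward the fence, which turns it back.

Emit:
{"op": "play_rows", "data": {"plan": [[[0,0.95,0.3],[0,0,0],1],[[0,0.95,0.3],[0,0,0],1],[[0,0.95,0.3],[0,0,0],1],[[0,0.95,0.4],[0,0,0],1],[[0,0.95,0.4],[0,0,0],1],[[0,0,0.9],[0,0,0],1],[[0,0,0.9],[0,0,0],1],[[0,0,0.9],[0,0,0],1],[[0,0,0.9],[0,0,0],1],[[0,-0.4,0],[0,0,0],1],[[0,-0.2,0],[0,0,0],1],[[0,-0.2,0],[0,0,0],1],[[0,-0.1,0],[0,0,0],1]]}}

```text
clock: 14.58
position: [0.5719, -0.1337, 0.0632]
tool_rot: [3.142, -0.001, -0.034]
force: [0.3, -0.6, 0.0]
grip_width: -0.0002
finger_force: 0.0
```

```bash
python3 - <<'E'
from h import *
go(-55,-90,.064,J=np.array([.6288,-.0433,-.0356])); o=bot.observe(); print(o["force"])
E
```

```text
target [ 0.5706 -0.1313  0.064 ] units in current tool axes [-0.05 -0.1  -0.03] rz units 0.01 now [ 0.5719 -0.1337  0.0632] yaw -0.0344 jig [-53.7 -92.4]
[ 0.30940608 -0.60623276  0.0262417 ]
```

Emit:
{"op": "play_rows", "data": {"plan": [[[0,-0.1,-0.02],[0,0,0],1],[[0,-0.1,-0.02],[0,0,0],1],[[0,-0.1,-0.03],[0,0,0],1],[[0,-0.1,-0.03],[0,0,0],1],[[0,0,0],[0,0,0],1]]}}

```text
clock: 15.2
position: [0.5712, -0.129, 0.0651]
tool_rot: [3.137, 0.001, -0.039]
force: [-2.0, -26.0, -2.7]
grip_width: -0.0002
finger_force: 13.2
```

```bash
python3 - <<'E'
from h import *
go(-55,-90,.064,J=np.array([.6288,-.0433,-.0356])); o=bot.observe(); print(o["force"])
E
```

```text
target [ 0.5706 -0.1313  0.064 ] units in current tool axes [-0.02  0.09  0.05] rz units -0.02 now [ 0.5712 -0.129   0.0651] yaw -0.0385 jig [-54.5 -87.7]
[ -2.03368823 -25.95590675  -2.70500285]
```

Emit:
{"op": "play_rows", "data": {"plan": [[[0,0.8,-0.2],[0,0,0],1],[[-0.6,0,-0.9],[0,0,0],1],[[-0.6,0,-1],[0,0,0],1],[[-0.5,-1,0],[0,0,0],1],[[-0.5,-1,0],[0,0,0],1],[[-0.3,-1,0],[0,0,0],1],[[0,-1,0],[0,0,0],1],[[0,-1,0],[0,0,0],1],[[0,0,1],[0,0,0],1],[[0,0,1],[0,0,0],1],[[0,0,0.1],[0,0,0],1],[[0.4,0,0],[0,0,0],1],[[0.2,0,0],[0,0,0],1],[[0.1,0,0],[0,0,0],1],[[0,0,0],[0,0,0],1]]}}

```text
clock: 17.08
position: [0.5309, -0.0177, 0.0654]
tool_rot: [-3.142, -0.0, -0.035]
force: [0.7, 0.8, -0.6]
grip_width: 0.0001
finger_force: 0.0
```

```bash
python3 - <<'E'
from h import *
go(-92,15,.064,J=np.array([.6288,-.0433,-.0356])); o=bot.observe(); print(o["force"])
E
```

```text
target [ 0.5374 -0.025   0.064 ] units in current tool axes [0.27 0.28 0.05] rz units 0.0 now [ 0.5309 -0.0177  0.0654] yaw -0.0349 jig [-98.8  22.1]
[ 0.72824622  0.76263866 -0.58604385]
```

Emit:
{"op": "play_rows", "data": {"plan": [[[0.1,0.05,0],[0,0,0],1],[[0.1,0,-0.02],[0,0,0],1],[[0.1,0,-0.02],[0,0,0],1],[[0.1,0,-0.02],[0,0,0],1],[[0.1,0,-0.02],[0,0,0],1],[[0,0,0],[0,0,0],1]]}}

```text
clock: 17.82
position: [0.5401, -0.0195, 0.0662]
tool_rot: [3.141, 0.006, -0.035]
force: [-15.9, 0.5, 4.9]
grip_width: -0.0003
finger_force: 8.0
```

Emit:
{"op": "play_rows", "data": {"plan": [[[0.08,0,-0.03],[0,0,0],1],[[-0.7,0,-0.1],[0,0,0],1],[[0,0,-1],[0,0,0],1],[[0,0,-1],[0,0,0],1],[[0.6,0.2,-1],[0,0,0],1],[[0.6,0.2,-1],[0,0,0],1],[[0.8,0.3,-1],[0,0,0],1],[[0,0,0],[0,0,0],1]]}}

```text
clock: 18.82
position: [0.5787, -0.0386, 0.1969]
tool_rot: [-3.142, -0.003, -0.036]
force: [-0.1, 0.2, -0.5]
grip_width: 0.0001
finger_force: 0.0
```

```bash
python3 - <<'E'
from h import *
f=grab_frame("wrist"); w=cloud(f); save(f,"w3.png")
z=w[...,2]; m=blue(f)&(z>.068)&(z<.082)
q,e=jigfit(w[m][:,:2],[.629,-.043,-.0345]); print(q,e)
edges(f,q,.068); Q=(w[...,:2]-q[:2])@Rz(q[2])*1000
for X,Y in((65,60),(65,-60),(-65,60),(-65,-60),(0,0)):
    s=(np.hypot(Q[...,0]-X,Q[...,1]-Y)<6)&red(f); print(X,Y,np.median(w[s][:,2]))
go(0,0,.09,J=q)
E
```

```text
[ 0.62888501 -0.04324023 -0.03599049] 7.283630311595481e-05
x+ at 0: 79.6 slope 0.0014 n25
x- at 0: -77.7 slope -0.0016 n25
y+ at 0: 74.1 slope 0.0010 n25
y- at 0: -73.7 slope -0.0003 n25
65 60 0.06651169577872817
65 -60 0.06630489711412006
-65 60 0.06648595460449079
-65 -60 0.06638756304530688
0 0 0.06644195084450505
target [ 0.6289 -0.0432  0.09  ] units in current tool axes [2.06 0.13 4.23] rz units 0.01 now [ 0.5774 -0.0382  0.1956] yaw -0.0352 jig [-51.7   3.2]
```

Squared against both stop and fence (slopes < 0.002). Now I go over the centre and press.

Emit:
{"op": "play_rows", "data": {"plan": [[[0.7,0.05,0.9],[0,0,0],1],[[0.7,0.05,0.9],[0,0,0],1],[[0.66,0.03,0.9],[0,0,0],1],[[0,0,0.9],[0,0,0],1],[[0,0,0.6],[0,0,0],1],[[0,0,0.2],[0,0,0],1],[[0,0,0.1],[0,0,0],1],[[0,0,0.1],[0,0,0],1],[[0,0,0.1],[0,0,0],1],[[0,0,0.1],[0,0,0],1]]}}

```text
clock: 20.12
position: [0.6286, -0.043, 0.0756]
tool_rot: [-3.142, -0.001, -0.035]
force: [0.3, -0.8, 4.6]
grip_width: -0.0002
finger_force: 2.2
```

Emit:
{"op": "play_rows", "data": {"plan": [[[0,0,0.1],[0,0,0],1],[[0,0,0.1],[0,0,0],1],[[0,0,0.1],[0,0,0],1],[[0,0,0.1],[0,0,0],1],[[0,0,0.1],[0,0,0],1],[[0,0,0.1],[0,0,0],1]]}}

```text
clock: 20.88
position: [0.6285, -0.043, 0.0602]
tool_rot: [-3.142, -0.0, -0.035]
force: [3.8, 1.0, 4.8]
grip_width: -0.0002
finger_force: 2.2
```

Emit:
{"op": "play_rows", "data": {"plan": [[[0,0,0.1],[0,0,0],1],[[0,0,0.1],[0,0,0],1],[[0,0,0.1],[0,0,0],1],[[0,0,0.1],[0,0,0],1],[[0,0,0.1],[0,0,0],1],[[0,0,0.1],[0,0,0],1]]}}

```text
clock: 21.62
position: [0.6283, -0.0431, 0.0451]
tool_rot: [-3.142, 0.0, -0.035]
force: [3.6, -0.8, 4.3]
grip_width: 0.0002
finger_force: 2.2
```

Emit:
{"op": "play_rows", "data": {"plan": [[[0,0,0.1],[0,0,0],1],[[0,0,0.1],[0,0,0],1],[[0,0,0.1],[0,0,0],1],[[0,0,0.05],[0,0,0],1],[[0,0,0],[0,0,0],1]]}}

```text
clock: 22.25
position: [0.6285, -0.043, 0.0417]
tool_rot: [3.141, -0.001, -0.035]
force: [-31.9, 1.0, 100.0]
grip_width: -0.0003
finger_force: 49.8
```

Bottomed out at TCP z 0.042. That was too firm, so I release now, then rise and look from above.

Emit:
{"op": "play_rows", "data": {"plan": [[[0,0,-0.4],[0,0,0],1],[[0,0,-1],[0,0,0],1],[[0,0,-1],[0,0,0],1],[[-0.6,0,-1],[0,0,0],0.5],[[-0.6,0,-1],[0,0,0],0],[[-0.8,0,-1],[0,0,0],-1],[[0,0,-0.5],[0,0,0],-1],[[0,0,0],[0,0,0],-1]]}}

```text
clock: 23.25
position: [0.5787, -0.0414, 0.1843]
tool_rot: [3.142, -0.001, -0.035]
force: [-0.3, -0.1, -0.5]
grip_width: 0.085
finger_force: 0.0
```

```bash
python3 - <<'E'
from h import *
f=grab_frame("wrist"); w=cloud(f); save(f,"w4.png")
z=w[...,2]; m=blue(f)&(z>.068)&(z<.082)
q,e=jigfit(w[m][:,:2],[.629,-.043,-.0345]); print(q,e)
edges(f,q,.027); Q=(w[...,:2]-q[:2])@Rz(q[2])*1000
for X,Y in((65,60),(65,-60),(-65,60),(-65,-60),(0,0)):
    s=(np.hypot(Q[...,0]-X,Q[...,1]-Y)<6)&red(f); print(X,Y,np.median(w[s][:,2]))
s=(np.hypot(Q[...,0]-40,Q[...,1])<16)&(z>.036)&(z<.07); print("post",s.sum(),np.median(Q[s],0),np.percentile(z[s],[50,98]),cv2.minEnclosingCircle(Q[s].astype(np.float32)))
# collar
h=hsv(f); o=(abs(h[...,0].astype(int)-10)<6)&(h[...,1]>150)&(z>.019)&(z<.03)&(w[...,1]>.15)
n,l,st,_=cv2.connectedComponentsWithStats(o.astype(np.uint8))
for i in range(1,n):
    if st[i,4]>60:
        P=w[l==i]; print("collar",st[i],cv2.minEnclosingCircle((P[:,:2]*1000).astype(np.float32)),np.median(P[:,2]))
E
```

```text
[ 0.6288248  -0.04330941 -0.03495106] 7.447632202597295e-05
x+ at 0: 79.8 slope -0.0009 n25
x- at 0: -78.2 slope -0.0033 n25
y+ at 0: 74.7 slope -0.0010 n25
y- at 0: -74.2 slope -0.0012 n25
65 60 0.02742687932208444
65 -60 0.02727201808395112
-65 60 0.027445253312455453
-65 -60 0.027411628067467702
0 0 0.02744987372352136
post 409 [39.10272166  0.88072912] [0.04903698 0.05720659] ((40.429710388183594, 0.5416454076766968), 10.860047340393066)
collar [  35  249   55   47 1682] ((490.9078369140625, 261.3021240234375), 30.437068939208984) 0.02330211695573979
```

View pics/w4.png

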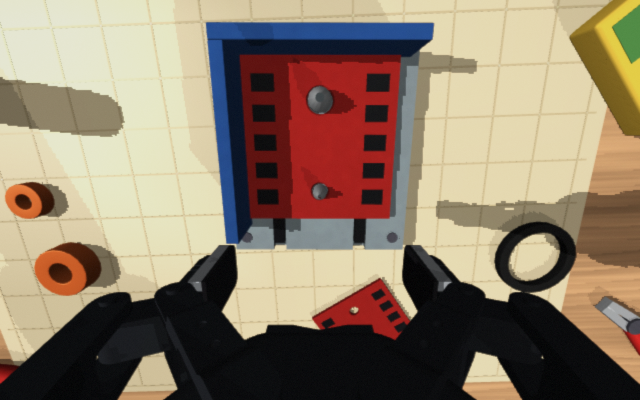

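The plate sits flush, with the post (320,100) and pin (320,190) through its holes. Now the large collar at (67,270).

```bash
python3 - <<'E'
from h import *
go(.430,.2613,.17,world=True)
f=grab_frame("scene"); w=cloud(f)
for r in regions_of("spray","scene")[:2]:
    p=w[r["mask"]]; print(r["p"],np.nanmedian(p,0),np.nanpercentile(p,[3,97],axis=0))
E
```

```text
target [0.43   0.2613 0.17  ] units in current tool axes [ -6.36 -11.89   0.54] rz units -0.0 now [ 0.5785 -0.0413  0.1835] yaw -0.0348 jig [-50.6   0.2]
0.76 [0.71086034 0.36447681 0.12779927] [[0.67686279 0.34033455 0.01062575]
 [0.71834183 0.38204924 0.17293666]]
```

Emit:
{"op": "play_rows", "data": {"plan": [[[-0.53,-0.99,0],[0,0,0],-1],[[-0.53,-0.99,0],[0,0,0],-1],[[-0.53,-0.99,0],[0,0,0],-1],[[-0.53,-0.99,0],[0,0,0],-1],[[-0.53,-0.99,0],[0,0,0],-1],[[-0.53,-0.99,0],[0,0,0],-1],[[-0.53,-0.99,0],[0,0,0],-1],[[-0.53,-0.99,0],[0,0,0],-1],[[-0.53,-0.99,0.1],[0,0,0],-1],[[-0.53,-0.99,0.1],[0,0,0],-1],[[-0.53,-0.99,0.1],[0,0,0],-1],[[-0.53,-0.99,0.2],[0,0,0],-1],[[0,0,0],[0,0,0],-1]]}}

```text
clock: 25.02
position: [0.4285, 0.2627, 0.1705]
tool_rot: [3.141, 0.002, -0.032]
force: [-0.4, -0.5, 1.0]
grip_width: 0.0854
finger_force: 0.0
```

```bash
cat >> h.py <<'E'
def collar(f,lo=.019,hi=.03):
    w=cloud(f);z=w[...,2];h=hsv(f); o=(abs(h[...,0].astype(int)-10)<6)&(h[...,1]>150)&(z>lo)&(z<hi)
    n,l,st,_=cv2.connectedComponentsWithStats(o.astype(np.uint8)); out=[]
    for i in range(1,n):
        if st[i,4]>60:
            P=w[l==i]; c,r=cv2.minEnclosingCircle((P[:,:2]*1000).astype(np.float32)); print("collar",st[i],c,r,np.median(P[:,2])); out.append((c,r))
    return out
E
python3 - <<'E'
from h import *
f=grab_frame("wrist"); collar(f)
go(.491,.2613,.02,world=True)
E
```

```text
collar [ 287   97   62   64 2468] (491.240234375, 262.8483581542969) 29.552289962768555 0.023329296961688187
target [0.491  0.2613 0.02  ] units in current tool axes [ 2.48 -0.08  6.02] rz units 0.01 now [0.4292 0.2614 0.1707] yaw -0.0331 jig [-210.2  297.7]
```

Emit:
{"op": "play_rows", "data": {"newtons": 30, "plan": [[[0.83,-0.04,0.7],[0,0,0],-1],[[0.83,-0.04,0.8],[0,0,0],-1],[[0.82,-0.05,0.9],[0,0,0],-1],[[0,0,0.9],[0,0,0],-1],[[0,0,0.9],[0,0,0],-1],[[0,0,0.9],[0,0,0],-1],[[0,0,0.6],[0,0,0],-1],[[0,0,0.55],[0,0,0],-1],[[0,0,0],[0,0,0],-1],[[0,0,0],[0,0,0],1],[[0,0,0],[0,0,0],1],[[0,0,0],[0,0,0],1],[[0,0,0],[0,0,0],1],[[0,0,0],[0,0,0],1]]}}

```text
clock: 26.82
position: [0.4922, 0.2623, 0.0163]
tool_rot: [-3.141, -0.001, -0.035]
force: [-1.9, -1.5, 8.1]
grip_width: 0.0598
finger_force: 30.4
```

Emit:
{"op": "play_rows", "data": {"plan": [[[0,0,-0.5],[0,0,0],1],[[0,0,-1],[0,0,0],1],[[0,0,-1],[0,0,0],1],[[0,0,-1],[0,0,0],1],[[0,0,-1],[0,0,0],1],[[0.58,0.92,0],[0,0,0],1],[[0.58,0.92,0],[0,0,0],1],[[0.58,0.92,0],[0,0,0],1],[[0.58,0.92,0],[0,0,0],1],[[0.58,0.92,0],[0,0,0],1],[[0.58,0.92,0],[0,0,0],1],[[0.58,0.92,0],[0,0,0],1],[[0.58,0.92,0],[0,0,0],1],[[0.58,0.92,0],[0,0,0],1],[[0.58,0.92,0],[0,0,0],1],[[0.58,0.92,0],[0,0,0],1],[[0.58,0.92,0],[0,0,0],1],[[0.57,0.99,0],[0,0,0],1],[[0,0,0],[0,0,0],1]]}}

```text
clock: 29.2
position: [0.67, -0.0476, 0.1286]
tool_rot: [3.141, -0.001, -0.038]
force: [-0.3, -0.1, -1.5]
grip_width: 0.0594
finger_force: 32.6
```

```bash
python3 - <<'E'
from h import *
go(.6698,-.0447,.095,world=True)
f=grab_frame("wrist"); save(f,"w5.png"); collar(f,.08,.15)
for c in("scene","top"):
    f=grab_frame(c); collar(f,.09,.16)
E
```

```text
target [ 0.6698 -0.0447  0.095 ] units in current tool axes [-0.01 -0.12  1.35] rz units -0.02 now [ 0.67   -0.0476  0.1286] yaw -0.0378 jig [41.1 -2.9]
collar [  258   199   123   123 10660] (667.9675903320312, -47.12504959106445) 31.344263076782227 0.1352584656461811
collar [613   0  27   8 112] (-875.4306640625, 370.099609375) 44.56057357788086 0.09857631076119065
collar [236 187  20  25 360] (673.0769653320312, -45.52217102050781) 32.03771209716797 0.13532737619118718
collar [308 144  13  13  94] (656.6795043945312, -38.470096588134766) 22.88438606262207 0.1341507718784382
```

View pics/w5.png

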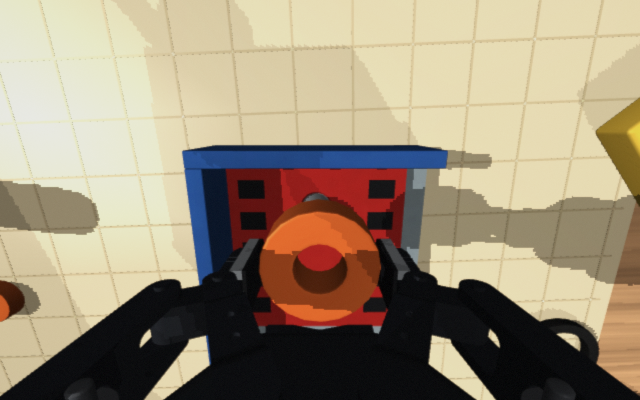

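```bash
cat >> h.py <<'E'
def ring(f,ztop):
    K=f["camera_matrix"];h=hsv(f); w=cloud(f); z=w[...,2]
    m=((abs(h[...,0].astype(int)-10)<6)&(h[...,1]>130)&(abs(z-ztop)<.003)).astype(np.uint8)
    n,l,st,_=cv2.connectedComponentsWithStats(m); m=(l==1+np.argmax(st[1:,4])).astype(np.uint8)
    cs,hi=cv2.findContours(m,cv2.RETR_CCOMP,cv2.CHAIN_APPROX_NONE)
    C=-f["R"].T@f["t"]
    for c in sorted(cs,key=len)[-2:]:
        c=c[:,0]; r=np.stack([(c[:,0]-K[0,2])/K[0,0],(c[:,1]-K[1,2])/K[1,1],np.ones(len(c))],-1)@f["R"]
        P=(C+r*((ztop-C[2])/r[:,2])[:,None])[:,:2]*1000
        q=least_squares(lambda q:np.hypot(*(P-q[:2]).T)-q[2],[*P.mean(0),20],loss="soft_l1").x
        print("ring",len(c),np.round(q,2))
E
python3 - <<'E'
from h import *
f=grab_frame("wrist"); w=cloud(f); z=w[...,2]; ring(f,.1353)
m=blue(f)&(z>.068)&(z<.082); q,e=jigfit(w[m][:,:2],[.629,-.043,-.0345]); print(q,e,m.sum(), q[:2]+Rz(q[2])@[.04,0])
go(.6698,-.0447,.095,world=True)
E
```

```text
ring 150 [669.66 -44.04  12.66]
ring 337 [669.21 -43.96  29.35]
[ 0.62969776 -0.04342884 -0.03705249] 7.168626898828281e-05 6833 [ 0.66967031 -0.0449106 ]
target [ 0.6698 -0.0447  0.095 ] units in current tool axes [0.02 0.03 1.33] rz units 0.01 now [ 0.6693 -0.044   0.1283] yaw -0.0337 jig [40.3  0.7]
```

Emit:
{"op": "play_rows", "data": {"plan": [[[0,0.03,0.6],[0,0,0],1],[[0,0,0.6],[0,0,0],1],[[0,0,0.5],[0,0,0],1],[[0,0,0.2],[0,0,0],1],[[0,0,0],[0,0,0],1],[[0,0,0],[0,0,0],1]]}}

```text
clock: 30.15
position: [0.6697, -0.0457, 0.0807]
tool_rot: [-3.142, -0.001, -0.035]
force: [-0.1, -0.8, -0.4]
grip_width: 0.0593
finger_force: 32.7
```

```bash
python3 - <<'E'
from h import *
f=grab_frame("wrist"); w=cloud(f); z=w[...,2]; zt=bot.observe()["position"][2]+.0067; ring(f,zt); save(f,"w6.png")
m=blue(f)&(z>.068)&(z<.082); q,e=jigfit(w[m][:,:2],[.629,-.043,-.0345]); print(q,e,m.sum(), q[:2]+Rz(q[2])@[.04,0])
go(.6698,-.0447,.095,world=True)
E
```

```text
ring 146 [670.02 -45.54  12.67]
ring 334 [669.59 -45.45  29.38]
[ 0.62960304 -0.04355601 -0.03454772] 7.490357523910403e-05 12007 [ 0.66957917 -0.04493765]
target [ 0.6698 -0.0447  0.095 ] units in current tool axes [ 0.   -0.04 -0.57] rz units -0.0 now [ 0.6697 -0.0457  0.0808] yaw -0.0348 jig [40.8 -1. ]
```

View pics/w6.png

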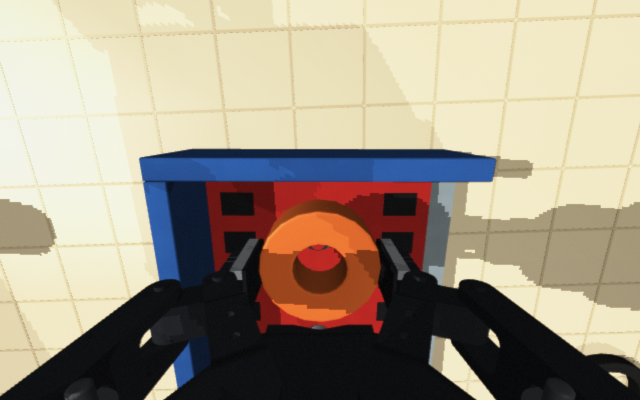

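Emit:
{"op": "play_rows", "data": {"plan": [[[0,-0.02,0.12],[0,0,0],1],[[0,0,0.12],[0,0,0],1],[[0,0,0.12],[0,0,0],1],[[0,0,0.12],[0,0,0],1],[[0,0,0.12],[0,0,0],1],[[0,0,0],[0,0,0],1]]}}

```text
clock: 30.95
position: [0.6693, -0.0452, 0.065]
tool_rot: [-3.142, 0.0, -0.035]
force: [-0.1, 0.8, -0.8]
grip_width: 0.0593
finger_force: 32.7
```

Threading freely (bottom ~0.048, below the post's tip, no force). Continue.

Emit:
{"op": "play_rows", "data": {"plan": [[[0,0,0.12],[0,0,0],1],[[0,0,0.12],[0,0,0],1],[[0,0,0.12],[0,0,0],1],[[0,0,0.12],[0,0,0],1],[[0,0,0.12],[0,0,0],1],[[0,0,0.1],[0,0,0],1],[[0,0,0.06],[0,0,0],1],[[0,0,0],[0,0,0],1]]}}

```text
clock: 31.95
position: [0.6694, -0.0452, 0.0462]
tool_rot: [3.142, 0.0, -0.035]
force: [-0.3, -0.8, -1.1]
grip_width: 0.0593
finger_force: 32.6
```

Emit:
{"op": "play_rows", "data": {"plan": [[[0,0,0.05],[0,0,0],1],[[0,0,0.03],[0,0,0],1],[[0,0,0],[0,0,0],1]]}}

```text
clock: 32.33
position: [0.6695, -0.0452, 0.0444]
tool_rot: [-3.142, -0.0, -0.035]
force: [-0.8, -0.5, 1.4]
grip_width: 0.0598
finger_force: 32.9
```

Emit:
{"op": "play_rows", "data": {"plan": [[[0,0,0.04],[0,0,0],1],[[0,0,0],[0,0,0],1],[[0,0,-0.02],[0,0,0],-1],[[0,0,0],[0,0,0],-1],[[0,0,0],[0,0,0],-1],[[0,0,0],[0,0,0],-1],[[0,0,-0.5],[0,0,0],-1],[[0,0,-1],[0,0,0],-1],[[0,0,-1],[0,0,0],-1],[[-0.6,0,-1],[0,0,0],-1],[[-0.8,0,-1],[0,0,0],-1],[[-0.8,0,-1],[0,0,0],-1],[[0,0,0],[0,0,0],-1]]}}

```text
clock: 33.95
position: [0.6147, -0.0435, 0.1842]
tool_rot: [3.141, -0.004, -0.035]
force: [-0.3, 1.3, 0.4]
grip_width: 0.0852
finger_force: 0.0
```

```bash
python3 - <<'E'
from h import *
f=grab_frame("wrist"); w=cloud(f); z=w[...,2]; save(f,"w7.png"); collar(f,.045,.075); ring(f,.0515)
q=np.array([.629,-.0433,-.0350]); edges(f,q,.027); Q=(w[...,:2]-q[:2])@Rz(q[2])*1000
for X,Y in((65,60),(65,-60),(-65,60),(-65,-60),(0,0)):
    s=(np.hypot(Q[...,0]-X,Q[...,1]-Y)<6)&red(f); print(X,Y,np.median(w[s][:,2]))
E
```

```text
collar [ 287  107   65   66 2714] (668.3816528320312, -44.945892333984375) 29.930082321166992 0.0512664366729178
ring 82 [668.55 -44.99  13.15]
ring 183 [668.59 -44.98  29.09]
x+ at 0: 79.7 slope -0.0013 n25
x- at 0: -78.5 slope 0.0060 n25
y+ at 0: 74.6 slope 0.0038 n25
y- at 0: -74.3 slope -0.0034 n25
65 60 0.02746689454577459
65 -60 0.02732064342906735
-65 60 0.027567189694628916
-65 -60 0.027514778666894963
0 0 0.027252485329723856
```

View pics/w7.png

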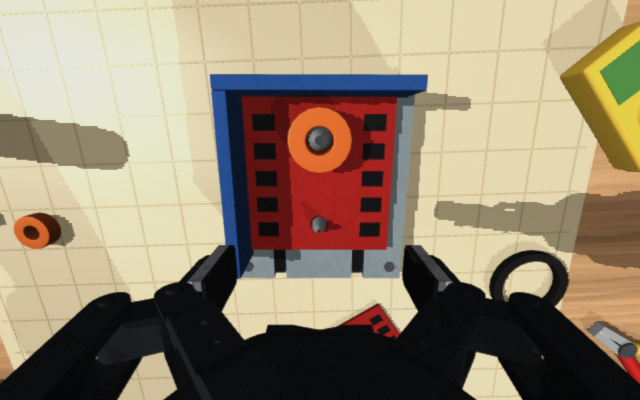

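The collar is home round the post (319,140): its top is at 52 mm, i.e. 28 + 24, and the plate is flush. I'm handing in.

```bash
python3 -c "
from workcell import bot
print(bot.job_done())"
```

```text
the job is handed in; nothing more can be done
None
```

The red plate sits flush and square against the blue stop and fence, the collar is home on the post and released, and I handed the job in at about 34 s; pressing the plate down peaked at about 100 N (limit 120 N) through the closed fingertips, so the 40 N limit on arm and gripper-body contact should not apply.

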